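# Lock the decanter stand for the night

### The job

The bar is closing: lock the decanter into its stand. Swing the raised steel hoop back over the decanter as far as it goes, then press it down until its free leg snaps into the lock and the hoop stays down by itself. Leave the decanter standing in its well, and do not knock the glass, the jigger or the bottle stopper beside the stand over or out of their places.

Things in the scene. Friction and masses are not known exactly. Their poses are not given: they have to be found in the camera images.
- stand: Dark wooden board, 216 mm long (its y), 150 mm deep (its x), 25 mm thick, that does not move. Origin: centre of its underside, on the worktop; x points to the back of the worktop, y to the left, z up. On it a round steel pillar, 34 mm across at most, at y = +75 mm, and a steel lock, 44 by 36 mm, at y = -75 mm (key cylinder to the front), both 105 mm high over the worktop; the decanter stands in a 10 mm deep well between them.
- hoop (a joint): How far the hoop is pressed down, m: 0 = fully up, where its spring holds it; 0.032 = bottom of the travel. Pressing takes about 5 N at the top, 12 N while the leg spreads the pawl (from 18 mm on), 9 N at the bottom. The pawl snaps in at about 0.030. Once snapped in, at 0.029 to 0.032, the hoop stays there when let go; released sooner it rises again to 0.
- hoop_swing (a joint): Swing of the hoop about the pillar's upright axis, rad: 0 = over the decanter, on a firm stop, the short leg right over the hole in the lock; it grows as the short leg swings out of there to the front (-x of the stand), clockwise from above, up to 1.2. It stays where it is left; under 1 N at the short leg moves it. Beyond 0.05 the leg misses the hole and lands on the lock. Swing it only while it is up.
- palm_rest (a point): Centre of the top face of the palm rest, a flattened part in the middle of the hoop's crossbar, 62 mm along the bar, 22 mm wide, 12 mm thick. It is the place to press. 259 mm over the worktop when the hoop is up, 227 mm when fully down. 75 mm from the swing axis.
- hoop_corner (a point): Where the centre line of the crossbar meets that of the short leg (the bend there is rounded, radius 24 mm), 252 mm over the worktop when the hoop is up, 150 mm from the swing axis. The hoop is one steel bar, 12 mm thick, bent to an inverted U: a long leg in the pillar, a level crossbar, a short leg. The point's y axis points from the short leg along the crossbar to the pillar, z up.
- short_leg (a point): Rounded lower end of the hoop's free, short leg: a 12 mm round bar, plumb below hoop_corner, with a narrow neck 11 to 21 mm above its end for the pawl. 111 mm over the worktop when the hoop is up, so 6 mm above the lock.
- lock_mouth (a point): Centre of the 17 mm hole in the top of the lock, 105 mm over the worktop; the short leg goes 26 mm into it.
- pivot_top (a point): Centre of the pillar's top, 105 mm over the worktop, on the swing axis of the hoop.
- decanter: Lobed ruby glass decanter with gilt foot and stopper, 96 mm wide, 122 mm deep and 192 mm high, 0.85 kg, loose in the well of the stand. Origin: centre of its underside. The stopper's top is 207 mm over the worktop, 40 mm under the raised palm rest and 8 mm under the locked one.
- tumbler: Cut glass, 65 mm across, 80 mm high, empty, standing on the worktop to the right of the stand. Origin: centre of its underside.
- jigger: Steel two-ended bar measure, 43 mm across, 78 mm high, standing on the worktop to the left of the stand. Origin: centre of its underside.
- stopper: Silver bottle stopper, 35 mm across, 52 mm high, standing on its knob to the left of the stand, in front of the jigger. Origin: centre of its underside.
Not all that is in view belongs to the job. There is more than one size of the decanter; the one meant has the size given above.

How it is judged:
By the outcome, as a careful person would: the job done as asked, in the order asked, and still so for the second after the job is handed in, with the robot touching nothing.
It also fails if it takes over 38 s, if anything falls off the work surface, if the arm or the gripper's body presses on something with over 40 N, if the wrist force passes 120 N, or if a joint passes its speed limit or range.

### The arm

A 7-joint arm with a two-finger parallel gripper is mounted at the origin on a cart in front of the work surface, level with it; the furniture and walls round the work are solid. World frame = base frame: x ahead of the robot, y to its left, z up, the work surface at z = 0. Lengths are in m, angles in rad, forces in N, time in s.
With the tool pointing down it reaches from about 0.425 to 0.925 m from the base axis. Payload 6.8 kg.
Tool frame: the origin (TCP) lies on the centre line of the jaws, within the pads' length; the fingertips stand 25 mm ahead of it and the grasp point (between the pads) lies 6 mm ahead of it; z points along the fingers, y is the line along which they close (so a half turn about z gives the same grasp; the last joint's range is limited). The gripper opens to 85 mm and grips with 20 to 120 N. Pads are 22 mm wide; open, the fingers measure 114 mm over their backs; the gripper's body (76 mm by 85 mm) begins 54 mm behind the grasp point. The pads swing forward as they close: fully open they stand 13 mm farther back than shut.
Start: joints at [1.232, 0.477, 0.022, 1.555, -0.011, 1.109, -0.083], TCP at [0.154, -0.657, 0.256] pointing down, gripper open.
Joint ranges: [-2.96, 2.96], [-0.34, 2.1], [-1.41, 1.46], [0.24, 2.44], [-1.37, 4.51], [0.17, 1.92], [-2.96, 2.96]. Speed limits (rad/s): [2.39, 2.39, 3.14, 3.14, 3.14, 3.14, 3.14].

### API

Orientations are given as a rotation vector (axis times angle).
In Python, from bench import telemetry, grab_frame, job gives the robot as it stands.
- The arm moves only by the tool apply_moves, never from a script. Its argument "rows" is a list of rows, each a list of 2 entries, a list of its own where there are three numbers: the shift along the tool's x, y, z each as a share of 250 mm, from -1 to 1, then the turn, a rotation vector about the tool's x, y, z each as a share of pi rad, from -1 to 1. A call has 1 to 10 rows; each row is the pose to reach, as a shift and turn from the pose commanded when the call began, along the tool's axes at that moment, turning the shorter way round; what a row does not reach only later rows make up. A row lasts 1/8 s, in which the tool goes at most 62.5 mm and 10.7 degrees, less where a joint would pass 70% of its speed; a pose out of reach is approached as far as the arm can. A call with a number of a shift or a turn outside -1 to 1 is refused whole. A call with a gripper value outside its range is refused whole. "jaw" is the gripper's target within -1 to 1 (fully open at 1, half-way at 0, shut at -1), set as the call begins (left out, the last holds). The fingers move at their own pace and stop on an object; "newtons" is the grip in N (left out, the last holds). Time passes only in rows, so rows that repeat a pose let the fingers close. It gives the time, the measured TCP pose, the force, the opening and the grip force at its end, in the units of the state.
- telemetry.get_obs(): the state, without advancing time (a new reading comes with each control period).
- grab_frame(name): name is "scene" or "top" or "wrist"; returns a dict with "frame" (420x560x3 uint8, red, green, blue), "vertical_fov" (degrees; the focal length in pixels is half the picture's height over the tangent of half this angle, whatever the lens; pixels are square), "cx", "cy" (the principal point, pixels), "origin" and "attitude" of the camera in the world. Camera axes: x right, y up, looking along -z (the intrinsics and any distortion apply to the point x, -y, -z); pixel columns grow to the right and rows downward; lengths in m; the calibration is good to about 2 mm. A picture is of the moment at which its call begins. There is no depth.
- job.hand_in(): hands the job in; it is judged then, once.
The state is a dict: "clock": time; "joints": joint angles; "qvel": joint speeds; "tau": joint torques, N m; "tcp_pos": TCP position; "orientation": TCP orientation; "contact_force": force on the tool from outside, world axes, zero at the start; "moment": the same for the moment, N m; "grip_width": finger opening in m; "gripper_force": force on a finger pad.
Only numpy, scipy, OpenCV 4.12 (cv2) and the standard library are available. Lean on these libraries where they do the work, as an engineer would, in place of code of your own. Each camera call takes 0.05 s, during which the arm holds its last target. There are 200 camera calls.

## Working session

There is one attempt and no reset: what is moved stays moved. The work goes in short steps, Python scripts to look and compute and a tool call to move; the robot and the scene stay as the last step left them, time stands still between calls to the robot, and variables do not carry over. Pictures are saved under pics/ and viewed, at most 10 in all, crops included, and the job is handed in when it is done.

Besides the shell and the picture viewer there is one more tool, called after "Call:" by a JSON object that holds its "op" and its "data", one argument or row to a line. apply_moves: Moves the arm, as the interface text tells. Its arguments: {"type":"object","properties":{"rows":{"type":"array"},"jaw":{"type":"number"},"newtons":{"type":"number"}},"required":["rows"]}

```bash
ls; mkdir -p pics; python3 - <<'E'
from bench import telemetry, grab_frame
import cv2, json, numpy as np
o=telemetry.get_obs(); print({k:np.round(v,3).tolist() for k,v in o.items()})
for n in ("scene","top"):
    f=grab_frame(n); cv2.imwrite(f"pics/{n}1.png",cv2.cvtColor(f["frame"],cv2.COLOR_RGB2BGR))
    print(n,{k:(np.round(v,4).tolist() if not isinstance(v,(str,dict)) else v) for k,v in f.items() if k!="frame"})
    c={k:(np.array(v).tolist()) for k,v in f.items() if k!="frame"}; json.dump(c,open(n+".json","w"))
E
```

```text
pics
{'clock': 0.0, 'joints': [1.232, 0.478, 0.022, 1.556, -0.011, 1.109, -0.083], 'qvel': [0.001, 0.0, -0.001, -0.0, -0.001, -0.001, -0.001], 'tau': [-0.0, -59.644, 1.608, -28.12, 0.012, 0.009, 0.0], 'tcp_pos': [0.154, -0.657, 0.255], 'orientation': [-3.119, -0.362, 0.001], 'contact_force': [0.042, -0.136, -0.21], 'moment': [-0.025, -0.047, -0.029], 'gripper_force': 0.0, 'grip_width': 0.086}
scene {'vertical_fov': 48.9404, 'cx': 281.7026, 'cy': 206.2481, 'origin': [0.3266, 0.227, 1.0405], 'attitude': [0.1187, -0.7224, -2.7116]}
top {'vertical_fov': 53.9063, 'cx': 279.9726, 'cy': 206.4454, 'origin': [0.3899, -0.2543, 1.1485], 'attitude': [0.1044, -0.0528, -1.5904]}
```

View pics/scene1.png

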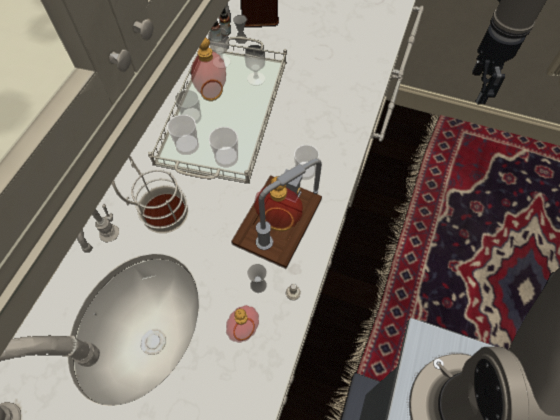

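View pics/top1.png

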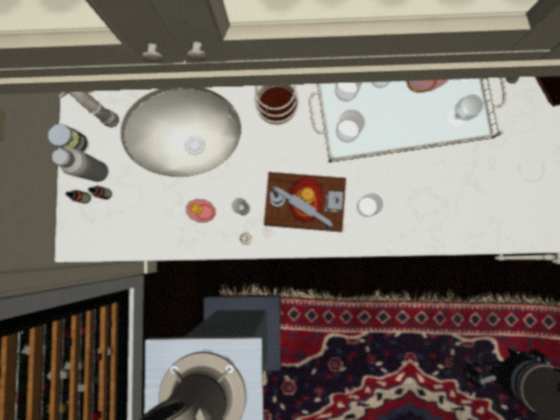

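The scene view shows the stand near pixel (278,220) with the hoop swung to the front. In the top view the stand is at (305,202) and the tumbler at (370,205). I'll enlarge both.

```bash
python3 - <<'E'
import cv2, numpy as np
a=cv2.imread("pics/scene1.png")[140:310,220:340]; b=cv2.imread("pics/top1.png")[160:250,230:390]
cv2.imwrite("pics/c1.png",cv2.resize(a,None,fx=3.5,fy=3.5,interpolation=2)); cv2.imwrite("pics/c2.png",cv2.resize(b,None,fx=5,fy=5,interpolation=2))
E
```

```text
(no output)
```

View pics/c1.png

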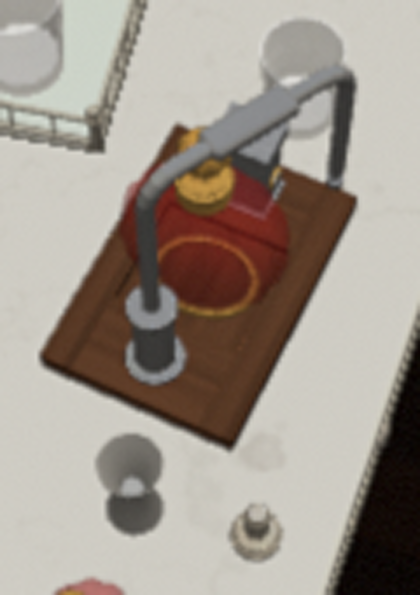

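View pics/c2.png

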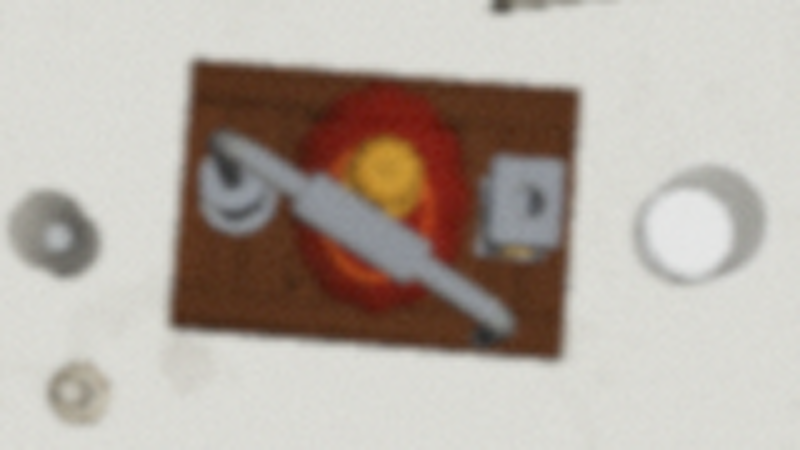

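```bash
cat > h.py <<'E'
import json, numpy as np
from scipy.spatial.transform import Rotation as R
def w(cam,u,v,z):
    c=json.load(open(cam+".json")); f=210/np.tan(np.radians(c["vertical_fov"])/2)
    d=R.from_rotvec(c["attitude"]).apply([(u-c["cx"])/f,-(v-c["cy"])/f,-1]); o=np.array(c["origin"])
    return o+d*(z-o[2])/d[2]
T=lambda u,v,z:w("top",230+(u+.5)/5-.5,160+(v+.5)/5-.5,z)
S=lambda u,v,z:w("scene",220+(u+.5)/3.5-.5,140+(v+.5)/3.5-.5,z)
E
python3 - <<'E'
from h import *
np.set_printoptions(precision=4,suppress=True)
t=np.array([T(*p,.025) for p in((193,60),(580,90),(562,358),(172,326))]); s=np.array([S(*p,.025) for p in((45,358),(178,127),(355,200),(230,445))])
print(t,t.mean(0),s,s.mean(0))
for a in (t,s):
    d=a[1]-a[0]+a[2]-a[3]; print("len",np.linalg.norm(a[1]-a[0]),np.linalg.norm(a[2]-a[1]),"yaw",np.degrees(np.arctan2(d[0],-d[1])))
print("palm",T(362,227,.259),S(252,120,.259)); print("pillar",T(237,190,.105),S(150,307,.105)); print("lock",T(535,202,.105))
print("barends",T(218,138,.258),T(508,318,.258),S(148,190,.258),S(347,75,.258))
print("tumbler top",T(690,232,.08),S(303,55,.08),"jig",T(45,225,.078),S(130,465,.078))
E
```

```text
[[ 0.6003 -0.1879  0.025 ]
 [ 0.5781 -0.4     0.025 ]
 [ 0.4317 -0.3851  0.025 ]
 [ 0.4535 -0.174   0.025 ]] [ 0.5159 -0.2867  0.025 ] [[ 0.5966 -0.1875  0.025 ]
 [ 0.5766 -0.3987  0.025 ]
 [ 0.4321 -0.3826  0.025 ]
 [ 0.4543 -0.17    0.025 ]] [ 0.5149 -0.2847  0.025 ]
len 0.2131977390179888 0.14717974480733598 yaw -5.932987031712964
len 0.21206673928729022 0.14529243878772607 yaw -5.679813746898834
palm [ 0.4814 -0.2737  0.259 ] [ 0.4802 -0.2736  0.259 ]
pillar [ 0.5176 -0.214   0.105 ] [ 0.5252 -0.2118  0.105 ]
lock [ 0.5079 -0.3649  0.105 ]
barends [ 0.5219 -0.212   0.258 ] [ 0.4407 -0.3354  0.258 ] [ 0.5203 -0.2092  0.258 ] [ 0.438  -0.3236  0.258 ]
tumbler top [ 0.4933 -0.4467  0.08  ] [ 0.499 -0.455  0.08 ] jig [ 0.5048 -0.112   0.078 ] [ 0.5028 -0.115   0.078 ]
```

The two cameras agree to about 2 mm. The stand centre is at about (0.5155, -0.286) with yaw -5.8°. The pillar axis is at (0.523, -0.211), and the hoop is swung about 0.49 rad to the front. First move: go round to the front of the bar at the present height with the fingers shut. The tips will be at 0.23, between the stopper at 0.207 and the bar at 0.246.

Call:
{"op": "apply_moves", "data": {
  "rows": [
    [[0.64,-0.6,0],[0,0,0.105]],
    [[0.64,-0.6,0],[0,0,0.105]],
    [[0.64,-0.6,0],[0,0,0.105]],
    [[0.64,-0.6,0],[0,0,0.105]],
    [[0.64,-0.6,0],[0,0,0.105]],
    [[0.64,-0.6,0],[0,0,0.105]]
  ],
  "jaw": -1,
  "newtons": 40
}}

```text
clock: 0.85
tcp_pos: [0.2751, -0.4752, 0.2562]
orientation: [3.137, -0.157, -0.001]
contact_force: [0.5, 1.0, 0.7]
grip_width: 0.0001
gripper_force: 0.0
```

```bash
cat > st.py <<'E'
import sys; from h import *
from bench import telemetry
o=telemetry.get_obs(); r=R.from_rotvec(o["orientation"]); np.set_printoptions(precision=4,suppress=True)
print(o["clock"],o["tcp_pos"],"F",o["contact_force"],o["grip_width"]); print(r.as_matrix())
if len(sys.argv)>3: print("shift",r.inv().apply(np.array(sys.argv[1:4],float)-o["tcp_pos"])/.25)
if len(sys.argv)>3: print("turn",(r.inv()*R.from_matrix(np.array([[.995,-.101,0],[-.101,-.995,0],[0,0,-1]]).T)).as_rotvec()/np.pi)
E
python3 st.py .40 -.29 .255
```

```text
0.85 [ 0.2751 -0.4752  0.2562] F [0.4952 0.9571 0.7348] 7.739279379534388e-05
[[ 0.995  -0.0999 -0.0005]
 [-0.0999 -0.995  -0.0004]
 [-0.0005  0.0005 -1.    ]]
shift [ 0.4232 -0.7871  0.0044]
turn [0.0002 0.0001 0.0004]
```

Call:
{"op": "apply_moves", "data": {
  "rows": [
    [[0.42,-0.79,0],[0,0,0]],
    [[0.42,-0.79,0],[0,0,0]],
    [[0.42,-0.79,0],[0,0,0]],
    [[0.42,-0.79,0],[0,0,0]],
    [[0.42,-0.79,0],[0,0,0]],
    [[0.42,-0.79,0],[0,0,0]]
  ]
}}

```text
clock: 1.6
tcp_pos: [0.399, -0.2902, 0.2562]
orientation: [3.137, -0.16, -0.001]
contact_force: [-0.6, -0.7, -0.5]
grip_width: 0.0001
gripper_force: 0.0
```

```bash
python3 st.py .4936 -.334 .255
```

```text
1.6 [ 0.399  -0.2902  0.2562] F [-0.6357 -0.7097 -0.4691] 6.354518309904291e-05
[[ 0.9948 -0.1017 -0.0006]
 [-0.1017 -0.9948 -0.0005]
 [-0.0005  0.0005 -1.    ]]
shift [0.3943 0.1357 0.0045]
turn [ 0.0002  0.0002 -0.0002]
```

Call:
{"op": "apply_moves", "data": {
  "rows": [
    [[0.05,0.02,0],[0,0,0]],
    [[0.1,0.04,0],[0,0,0]],
    [[0.14,0.05,0],[0,0,0]],
    [[0.18,0.06,0],[0,0,0]],
    [[0.22,0.08,0],[0,0,0]],
    [[0.26,0.09,0],[0,0,0]],
    [[0.3,0.1,0],[0,0,0]],
    [[0.33,0.11,0],[0,0,0]],
    [[0.35,0.12,0],[0,0,0]],
    [[0.35,0.12,0],[0,0,0]]
  ]
}}

```text
clock: 2.85
tcp_pos: [0.4844, -0.327, 0.2563]
orientation: [3.138, -0.155, 0.001]
contact_force: [-0.6, 0.0, -0.4]
grip_width: 0.0001
gripper_force: 0.0
```

```bash
python3 st.py .4936 -.334 .255; python3 - <<'E'
from bench import grab_frame
import cv2
f=grab_frame("top")["frame"][...,::-1][160:250,230:390]; g=grab_frame("scene")["frame"][...,::-1][140:270,220:340]
f=cv2.resize(f,(800,450),interpolation=2)[:,50:600]; g=cv2.resize(g,None,fx=2,fy=450/130,interpolation=2)
cv2.imwrite("pics/p2.png",cv2.hconcat([f,g]))
E
```

```text
2.85 [ 0.4844 -0.327   0.2563] F [-0.5946  0.0114 -0.3949] 5.1728410090453495e-05
[[ 0.9951 -0.0988  0.0004]
 [-0.0988 -0.9951 -0.0002]
 [ 0.0004  0.0002 -1.    ]]
shift [0.0394 0.0242 0.0054]
turn [ 0.0001 -0.0001  0.0007]
```

View pics/p2.png

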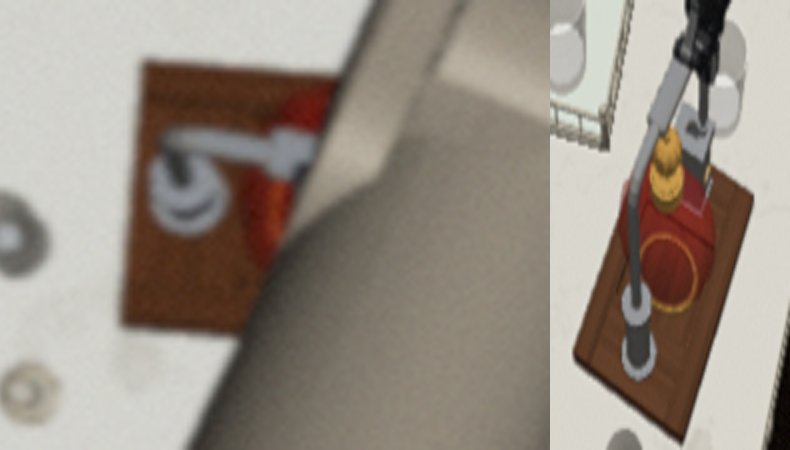

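The hoop has swung along and is nearly over the lock. I'll push on gently until the stop shows in the force.

Call:
{"op": "apply_moves", "data": {
  "rows": [
    [[0.012,0.005,0],[0,0,0]],
    [[0.02,0.01,0],[0,0,0]],
    [[0.03,0.01,0],[0,0,0]],
    [[0.03,0.01,0],[0,0,0]]
  ]
}}

```text
clock: 3.45
tcp_pos: [0.4915, -0.3302, 0.2563]
orientation: [3.138, -0.155, 0.001]
contact_force: [0.3, -0.0, 0.3]
grip_width: -0.0002
gripper_force: 0.0
```

Call:
{"op": "apply_moves", "data": {
  "rows": [
    [[0.006,0,0],[0,0,0]],
    [[0.012,0,0],[0,0,0]],
    [[0.012,0,0],[0,0,0]]
  ]
}}

```text
clock: 3.82
tcp_pos: [0.4944, -0.3303, 0.2563]
orientation: [-3.138, 0.155, -0.0]
contact_force: [0.1, -0.1, 0.2]
grip_width: 0.0
gripper_force: 0.0
```

Call:
{"op": "apply_moves", "data": {
  "rows": [
    [[0.006,0,0],[0,0,0]],
    [[0.012,0,0],[0,0,0]],
    [[0.012,0,0],[0,0,0]]
  ]
}}

```text
clock: 4.2
tcp_pos: [0.4964, -0.3307, 0.2562]
orientation: [-3.137, 0.156, 0.003]
contact_force: [-4.5, 1.6, 3.8]
grip_width: -0.0
gripper_force: 2.5
```

Call:
{"op": "apply_moves", "data": {
  "rows": [
    [[0.008,0,0],[0,0,0]],
    [[0.008,0,0],[0,0,0]]
  ]
}}

```text
clock: 4.45
tcp_pos: [0.4965, -0.3307, 0.2557]
orientation: [-3.136, 0.157, 0.009]
contact_force: [-10.3, 1.7, 4.9]
grip_width: -0.0002
gripper_force: 5.1
```

Firm stop reached, with 10 N of reaction and no further motion. Now back off, rise, and go over the palm rest.

Call:
{"op": "apply_moves", "data": {
  "rows": [
    [[-0.06,0,0],[0,0,0]],
    [[-0.14,0,0],[0,0,0]],
    [[-0.14,0,-0.1],[0,0,0]],
    [[-0.14,0,-0.22],[0,0,0]],
    [[-0.14,0,-0.24],[0,0,0]],
    [[0.045,-0.186,-0.24],[0,0,0]],
    [[0.045,-0.186,-0.24],[0,0,0]],
    [[0.045,-0.186,-0.24],[0,0,0]]
  ]
}}

```text
clock: 5.45
tcp_pos: [0.5148, -0.2853, 0.3154]
orientation: [-3.138, 0.153, 0.001]
contact_force: [-1.3, -0.7, 0.3]
grip_width: -0.0002
gripper_force: 0.0
```

```bash
python3 st.py .5155 -.2858 .288; python3 - <<'E'
from bench import grab_frame
import cv2
w=grab_frame("wrist")["frame"][...,::-1]; g=grab_frame("scene")["frame"][...,::-1][140:270,220:340]
cv2.imwrite("pics/p3.png",cv2.hconcat([cv2.resize(w,(400,300)),cv2.resize(g,(277,300),interpolation=2)]))
E
```

```text
5.45 [ 0.5148 -0.2853  0.3154] F [-1.2831 -0.7404  0.2807] -0.00022530020207417662
[[ 0.9952 -0.0976 -0.0009]
 [-0.0976 -0.9952  0.0003]
 [-0.0009 -0.0003 -1.    ]]
shift [0.0029 0.0018 0.1095]
turn [-0.0001  0.0003  0.0011]
```

View pics/p3.png

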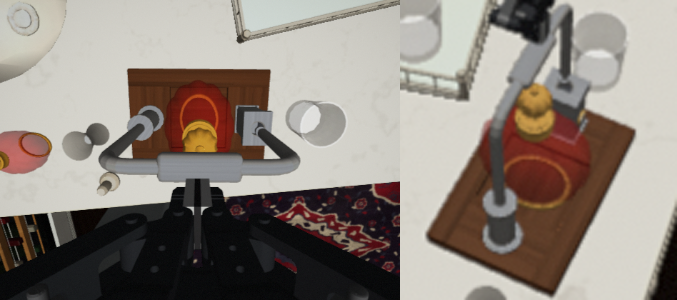

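The hoop lies square over the stand, with its short leg above the lock, and the fingers are over the palm rest. Now descend and press.

Call:
{"op": "apply_moves", "data": {
  "rows": [
    [[0,0,0.06],[0,0,0]],
    [[0,0,0.1],[0,0,0]],
    [[0,0,0.12],[0,0,0]],
    [[0,0,0.14],[0,0,0]],
    [[0,0,0.16],[0,0,0]],
    [[0,0,0.16],[0,0,0]]
  ]
}}

```text
clock: 6.3
tcp_pos: [0.5145, -0.2858, 0.2765]
orientation: [3.138, -0.156, -0.001]
contact_force: [-3.6, 2.1, 4.4]
grip_width: 0.0003
gripper_force: 2.6
```

Call:
{"op": "apply_moves", "data": {
  "rows": [
    [[0,0,0.015],[0,0,0]],
    [[0,0,0.03],[0,0,0]],
    [[0,0,0.045],[0,0,0]],
    [[0,0,0.06],[0,0,0]],
    [[0,0,0.07],[0,0,0]],
    [[0,0,0.08],[0,0,0]],
    [[0,0,0.08],[0,0,0]]
  ]
}}

```text
clock: 7.18
tcp_pos: [0.5148, -0.2859, 0.2572]
orientation: [3.137, -0.156, 0.0]
contact_force: [-3.2, 0.1, 7.3]
grip_width: -0.0004
gripper_force: 3.5
```

Call:
{"op": "apply_moves", "data": {
  "rows": [
    [[0,0,0.01],[0,0,0]],
    [[0,0,0.02],[0,0,0]],
    [[0,0,0.025],[0,0,0]],
    [[0,0,0.03],[0,0,0]],
    [[0,0,0.03],[0,0,0]]
  ]
}}

```text
clock: 7.8
tcp_pos: [0.5149, -0.286, 0.252]
orientation: [3.137, -0.156, 0.002]
contact_force: [-9.4, 3.6, 20.6]
grip_width: 0.0
gripper_force: 10.5
```

Call:
{"op": "apply_moves", "data": {
  "rows": [
    [[0,0,0.006],[0,0,0]],
    [[0,0,0.006],[0,0,0]]
  ]
}}

```text
clock: 8.05
tcp_pos: [0.5149, -0.286, 0.2519]
orientation: [3.136, -0.156, 0.002]
contact_force: [-13.3, 6.0, 30.0]
grip_width: -0.0
gripper_force: 15.0
```

The hoop is on the bottom stop: the force is rising without travel, at the expected height of 0.252. Release upward and check.

Call:
{"op": "apply_moves", "data": {
  "rows": [
    [[0,0,-0.03],[0,0,0]],
    [[0,0,-0.08],[0,0,0]],
    [[0,0,-0.24],[0,0,0]],
    [[-0.1,0,-0.45],[0,0,0]],
    [[-0.3,0,-0.45],[0,0,0]],
    [[-0.5,0.2,-0.45],[0,0,0]],
    [[-0.6,0.5,-0.45],[0,0,0]],
    [[-0.6,0.7,-0.45],[0,0,0]],
    [[-0.6,0.9,-0.45],[0,0,0]],
    [[-0.6,0.9,-0.45],[0,0,0]]
  ]
}}

```text
clock: 9.3
tcp_pos: [0.3408, -0.4994, 0.359]
orientation: [3.136, -0.167, -0.003]
contact_force: [0.8, 1.5, -0.2]
grip_width: 0.0001
gripper_force: 0.0
```

```bash
python3 - <<'E'
from bench import grab_frame
import cv2
f=grab_frame("top")["frame"][...,::-1][160:250,230:390]; g=grab_frame("scene")["frame"][...,::-1][140:310,220:340]
cv2.imwrite("pics/p4.png",cv2.hconcat([cv2.resize(f,(480,270),interpolation=2)[:, :],cv2.resize(g,(191,270),interpolation=2)]))
cv2.imwrite("pics/p5.png",cv2.hconcat([cv2.resize(g[:100],(480,400),interpolation=2),cv2.resize(f[:,30:110],(320,400),interpolation=2)]))
E
```

```text
(no output)
```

View pics/p4.png

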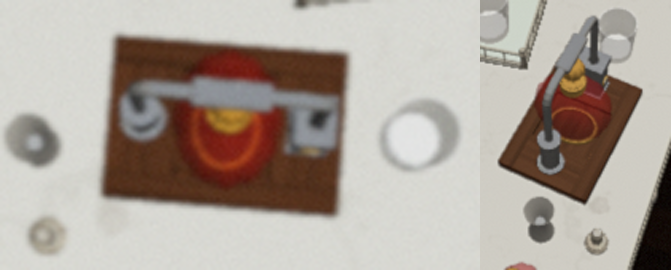

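View pics/p5.png

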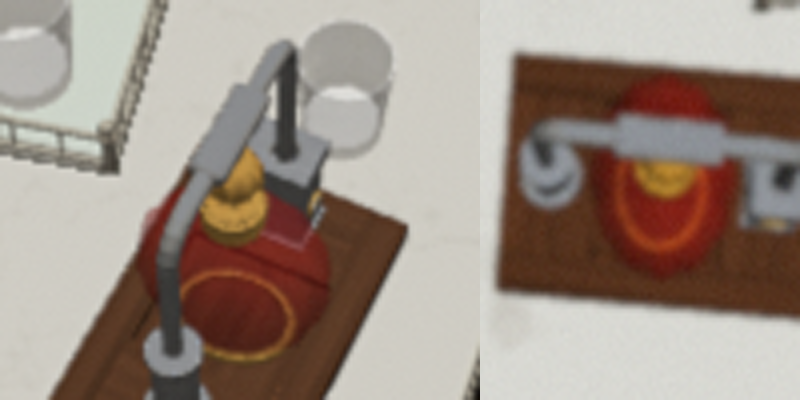

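```bash
python3 - <<'E'
from h import *
for z in (.227,.243,.259): print(z,w("scene",277.8,173,z).round(4),w("top",306.7,191.3,z).round(4))
E
```

```text
0.227 [ 0.5149 -0.2864  0.227 ] [ 0.5153 -0.2857  0.227 ]
0.243 [ 0.5112 -0.2763  0.243 ] [ 0.5132 -0.2852  0.243 ]
0.259 [ 0.5075 -0.2662  0.259 ] [ 0.511  -0.2846  0.259 ]
```

The two views meet at z = 0.227, so the hoop is locked down. The leg is in the lock, the decanter is in its well, and the glass, jigger and stopper haven't moved.

```bash
python3 -c "from bench import job; print(job.hand_in())"
```

```text
the job is handed in; nothing more can be done
None
```

The hoop was swung back to its stop and pressed down until it locked, and it stayed down (palm rest at 227 mm) after I let go. The decanter, glass, jigger and stopper are in place, and the job was handed in with the clock at about 9.4 s.

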